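Put the doming stakes back on their rack in order of size

ROBOT

A 6-joint arm with a two-finger parallel gripper is mounted at the origin on the work surface. World frame = base frame: x ahead of the robot, y to its left, z up, the work surface at z = 0. Lengths are in m, angles in rad, forces in N, time in s.
With the tool pointing down it reaches from about 0.25 to 0.775 m from the base axis. Payload 4 kg.
Tool frame: the origin (TCP) lies midway between the tips of the shut fingers; the grasp point (between the pads) lies 19 mm behind it (robot.grasp_offset is the distance from the TCP to the grasp point, in m); z points along the fingers, y is the direction in which the jaws open and shut (so a half turn about z gives the same grasp; the last joint's range is limited). The gripper opens to 94 mm and grips with 3 to 60 N. Pads are 16 mm wide; open, the fingers measure 119 mm over their backs; the gripper's body (75 mm by 177 mm) begins 78 mm behind the grasp point.
Start: joints at [1.059, 0.087, 1.371, -0, 1.684, -0.103], TCP at [0.219, 0.505, 0.206] pointing down, gripper open.
Joint ranges: [-3.1, 3.1], [-0.76, 2.03], [0.27, 2.55], [-1.08, 4.22], [0.17, 2.65], [-2.57, 2.57]. Speed limits (rad/s): [2.79, 2.79, 3.14, 3.14, 3.14, 3.14].

INTERFACE

Orientations are given as [roll, pitch, yaw] about the fixed x, y, z axes, in that order (R = Rz(yaw) Ry(pitch) Rx(roll)).
In Python, from bench import status, viewer, order, robot gives the robot as it stands. The module is installed in compiled form; this text tells all that it offers.
- The arm moves only by the tool move_arm, never from a script. Its argument "targets" is a list of rows, each a list of 3 entries, a list of its own where there are three numbers: the shift along the tool's x, y, z in mm, then the turn, a rotation vector about the tool's x, y, z in degrees, then the opening, from -1 (shut) to 1 (fully open). A call has 1 to 20 rows; each row is the pose to reach, as a shift and turn from the pose commanded when the call began, along the tool's axes at that moment; what a row does not reach only later rows make up. A row lasts 1/8 s, in which the tool goes at most 62.5 mm and 10.7 degrees, less where a joint would pass 70% of its speed; a pose out of reach is approached as far as the arm can. A call with a gripper value outside its range is refused whole. The fingers move at their own pace and stop on an object; the grip force is fixed at half the most. Time passes only in rows, so rows that repeat a pose let the fingers close. It gives the time, the measured TCP pose, the force and the opening at its end, in the units of the state.
- status.get_obs(): the state, without advancing time (a new reading comes with each control period).
- viewer.snapshot(name): name is "side" or "top" or "wrist"; returns the picture (384x512x3 uint8, red, green, blue); there is no depth.
- viewer.camera_model(name): a dict with "K" (3x3 intrinsics, pixels), "D" ([k1, k2, p1, p2, k3] as OpenCV has them; the pictures are not rectified), "xyz" and "attitude" of the camera in the world; the wrist camera has in their place "T_tool_cam" (4x4, takes a point from camera to tool coordinates, whose origin is the TCP and whose axes are the flange's). Camera axes: x right, y up, looking along -z (the intrinsics and any distortion apply to the point x, -y, -z); pixel columns grow to the right and rows downward; lengths in m; the calibration is good to about 2 mm. A picture is of the moment at which its call begins: read the wrist's pose just before it. camera_model takes no time and is no camera call.
- order.close_job(): hands the job in, once; it reports no verdict.
The state is a dict: "time": time; "joint_positions": joint angles; "qvel": joint speeds; "joint_torque": joint torques, N m; "tool_pos": TCP position; "ee_rot": TCP orientation; "wrist_force": force on the tool from outside, world axes, zero at the start; "wrist_torque": the same for the moment, N m; "width": finger opening in m.
Only numpy, scipy, OpenCV 4.12 (cv2) and the standard library are available. Lean on these libraries where they do the work, as an engineer would, in place of code of your own. Each camera call takes 0.05 s, during which the arm holds its last target. There are 200 camera calls.

TASK

Put the four loose steel doming stakes back on the dark wooden strip in order of size, with the smallest next to the brass bar at the strip's end and the largest farthest from it. Stand each one upright and well centred on a cork disc of its own, and let go of them all.

Things in the scene. Friction and masses are not known exactly. Their poses are not given: they have to be found in the camera images.
- stake_1_mid (a point): The smallest of four loose polished steel doming stakes, each a mushroom-shaped solid of revolution standing upright on a flat round foot: head 22 mm across, foot 32 mm across and 6 mm thick, waist 16 mm across, 50 mm tall. The head has a straight cylindrical band, to be gripped, from 26 to 44 mm above the underside, and a shallow dome above it. This point is on the axis half-way up (25 mm above the underside); z points up the axis.
- stake_2_mid (a point): The second smallest of four loose polished steel doming stakes, each a mushroom-shaped solid of revolution standing upright on a flat round foot: head 30 mm across, foot 36 mm across and 6 mm thick, waist 16 mm across, 56 mm tall. The head has a straight cylindrical band, to be gripped, from 30 to 48 mm above the underside, and a shallow dome above it. This point is on the axis half-way up (28 mm above the underside); z points up the axis.
- stake_3_mid (a point): The second largest of four loose polished steel doming stakes, each a mushroom-shaped solid of revolution standing upright on a flat round foot: head 38 mm across, foot 40 mm across and 6 mm thick, waist 16 mm across, 62 mm tall. The head has a straight cylindrical band, to be gripped, from 34 to 52 mm above the underside, and a shallow dome above it. This point is on the axis half-way up (31 mm above the underside); z points up the axis.
- stake_4_mid (a point): The largest of four loose polished steel doming stakes, each a mushroom-shaped solid of revolution standing upright on a flat round foot: head 46 mm across, foot 46 mm across and 6 mm thick, waist 16 mm across, 68 mm tall. The head has a straight cylindrical band, to be gripped, from 38 to 56 mm above the underside, and a shallow dome above it. This point is on the axis half-way up (34 mm above the underside); z points up the axis.
- cork_a: One of four alike round cork discs, 70 mm across and 4 mm thick, fixed in a straight row 80 mm apart on a dark wooden strip; which of the four lies where in the row changes. Origin: centre of its underside, on top of the strip; its upper face is 14 mm above the bench. Its y axis runs along the row.
- cork_b: One of four alike round cork discs, 70 mm across and 4 mm thick, fixed in a straight row 80 mm apart on a dark wooden strip; which of the four lies where in the row changes. Origin: centre of its underside, on top of the strip; its upper face is 14 mm above the bench. Its y axis runs along the row.
- cork_c: One of four alike round cork discs, 70 mm across and 4 mm thick, fixed in a straight row 80 mm apart on a dark wooden strip; which of the four lies where in the row changes. Origin: centre of its underside, on top of the strip; its upper face is 14 mm above the bench. Its y axis runs along the row.
- cork_d: One of four alike round cork discs, 70 mm across and 4 mm thick, fixed in a straight row 80 mm apart on a dark wooden strip; which of the four lies where in the row changes. Origin: centre of its underside, on top of the strip; its upper face is 14 mm above the bench. Its y axis runs along the row.
- stop: Brass bar, 12 x 84 x 28 mm high, fixed crosswise on top of the dark wooden strip at one end of the row (either end); its long side lies across the row. Origin: centre of its underside, on the strip 10 mm above the bench, in line with the row; the disc centres lie 60, 140, 220 and 300 mm from it. The strip is 90 x 380 x 10 mm; at its other end there is only a flat brass screw head.
Mind the look-alikes: they are no part of the job. What is shaped like the part that bears stake_1_mid but green or turquoise is not meant.

How it is judged:
At the end, for the whole second after the job is handed in: Counting from the brass bar, the discs carry the smallest, second smallest, second largest and largest stake; each stands upright (within 0.1 rad) with its axis within 12 mm of a disc's centre, its foot on the cork (height within 4 mm), released and at rest (horizontal distance between stake_1_mid and stop between 0.04 and 0.08 m and (horizontal distance between stake_1_mid and cork_a below 0.012 m or horizontal distance between stake_1_mid and cork_b below 0.012 m or horizontal distance between stake_1_mid and cork_c below 0.012 m or horizontal distance between stake_1_mid and cork_d below 0.012 m) and height (world z) of stake_1_mid between 0.035 and 0.043 m and angle between each of stake_1_mid, stake_2_mid, stake_3_mid, stake_4_mid's own z axis and vertical below 0.1 rad and linear speed of each of stake_1, stake_2, stake_3, stake_4 below 0.02 m/s and contact force between each of stake_1, stake_2, stake_3, stake_4 and the fingers below 0.05 N and horizontal distance between stake_2_mid and stop between 0.12 and 0.16 m and (horizontal distance between stake_2_mid and cork_a below 0.012 m or horizontal distance between stake_2_mid and cork_b below 0.012 m or horizontal distance between stake_2_mid and cork_c below 0.012 m or horizontal distance between stake_2_mid and cork_d below 0.012 m) and height (world z) of stake_2_mid between 0.038 and 0.046 m and horizontal distance between stake_3_mid and stop between 0.2 and 0.24 m and (horizontal distance between stake_3_mid and cork_a below 0.012 m or horizontal distance between stake_3_mid and cork_b below 0.012 m or horizontal distance between stake_3_mid and cork_c below 0.012 m or horizontal distance between stake_3_mid and cork_d below 0.012 m) and height (world z) of stake_3_mid between 0.041 and 0.049 m and horizontal distance between stake_4_mid and stop between 0.28 and 0.32 m and (horizontal distance between stake_4_mid and cork_a below 0.012 m or horizontal distance between stake_4_mid and cork_b below 0.012 m or horizontal distance between stake_4_mid and cork_c below 0.012 m or horizontal distance between stake_4_mid and cork_d below 0.012 m) and height (world z) of stake_4_mid between 0.044 and 0.052 m); the robot touches nothing.
It also fails if it takes over 83 s, if anything falls off the work surface, if the arm or the gripper's body presses on something with over 40 N, if the wrist force passes 120 N, or if a joint passes its speed limit or range.

## Working session

There is one attempt and no reset: what is moved stays moved. The work goes in short steps, Python scripts to look and compute and a tool call to move; the robot and the scene stay as the last step left them, time stands still between calls to the robot, and variables do not carry over. Pictures are saved under pics/ and viewed, about 12 in all and at most 16, crops included, and the job is handed in when it is done.

Besides the shell and the picture viewer there is one more tool, called as name(argument=value, ...) on one line, values as JSON. move_arm: Moves the arm, as the interface text tells. Its arguments: {"type":"object","properties":{"targets":{"type":"array"}},"required":["targets"]}

```bash
mkdir -p pics; python3 - <<'E'
from bench import status, viewer
import cv2
print(status.get_obs())
for n in("top","side"):
    cv2.imwrite(f"pics/{n}0.png",viewer.snapshot(n)[:,:,::-1]); print(n,viewer.camera_model(n))
print(viewer.camera_model("wrist"))
E
```

```text
{'time': 0.0, 'joint_positions': array([ 1.05892323e+00,  8.79642862e-02,  1.37222739e+00, -2.93486924e-05,
        1.68356761e+00, -1.03108890e-01]), 'qvel': array([ 0.00151001,  0.0003857 ,  0.00118763, -0.00170145, -0.00101593,
       -0.00129341]), 'joint_torque': array([ 6.51953815e-04, -3.40170872e+01, -3.02431118e+01,  7.20100547e-02,
        3.26351461e-02, -1.77990000e-04]), 'tool_pos': array([0.21836799, 0.50421319, 0.20431271]), 'ee_rot': array([-3.13943453e+00, -1.93988278e-04,  2.73282497e+00]), 'wrist_force': array([ 0.55971609,  0.49717911, -0.46310681]), 'wrist_torque': array([-0.00440005, -0.08031998, -0.00191272]), 'width': 0.093701759157637}
top {'K': array([[479.60660642,   0.        , 255.0220034 ],
       [  0.        , 479.60660642, 195.04396989],
       [  0.        ,   0.        ,   1.        ]]), 'D': array([-0.02710388,  0.        ,  0.        ,  0.        ,  0.        ]), 'xyz': array([ 0.39718077, -0.01571534,  1.19498639]), 'attitude': array([ 0.11827096,  0.02911357, -1.55573097])}
side {'K': array([[423.10783553,   0.        , 264.13286798],
       [  
[... 173 characters left out ...]
: array([-0.01211794, -0.56670294,  0.52726654]), 'attitude': array([ 1.04850064,  0.02190574, -0.79498403])}
{'K': array([[280.72270364,   0.        , 252.05728106],
       [  0.        , 280.72270364, 192.09001139],
       [  0.        ,   0.        ,   1.        ]]), 'D': array([0.00948024, 0.        , 0.        , 0.        , 0.        ]), 'T_tool_cam': array([[-2.35603356e-04,  9.69886054e-01,  2.43559000e-01,
         7.03557439e-02],
       [ 9.99998897e-01,  5.85702719e-04, -1.36501547e-03,
         3.61801572e-04],
       [-1.46656264e-03,  2.43558409e-01, -9.69885122e-01,
        -1.78803527e-01],
       [ 0.00000000e+00,  0.00000000e+00,  0.00000000e+00,
         1.00000000e+00]])}
```

View pics/top0.png

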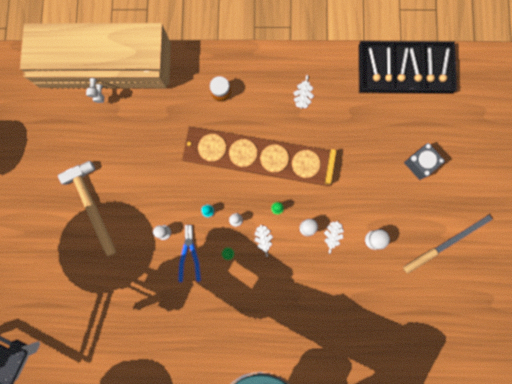

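View pics/side0.png

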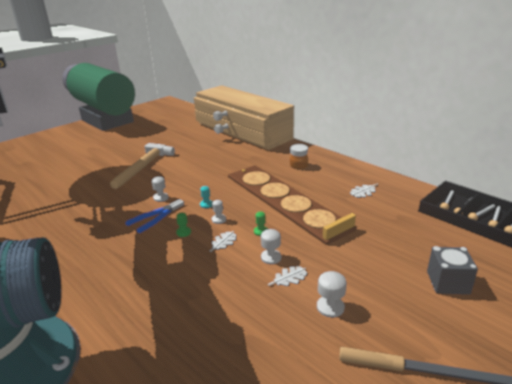

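The top view shows the bare steel stakes at about (162,232), (236,219), (308,227) and (377,239). Four corks run from (211,147) to (306,163), with the brass bar at (333,166). The turquoise and green ones are decoys. The side view agrees: the largest stake is at (331,292) and the next at (271,245), with two small ones at (158,188) and (218,211).

```bash
cat >h.py <<'E'
import numpy as np, cv2
from scipy.spatial.transform import Rotation as R
from bench import status, viewer
def cam(n):
    m=viewer.camera_model(n)
    if n=="wrist":
        o=status.get_obs(); T=m["T_tool_cam"]; Rt=R.from_euler("xyz",o["ee_rot"]).as_matrix()
        return m["K"],m["D"],o["tool_pos"]+Rt@T[:3,3],Rt@T[:3,:3]
    return m["K"],m["D"],m["xyz"],R.from_euler("xyz",m["attitude"]).as_matrix()
def ray(c,uv,z):
    K,D,p,Rm=c
    q=cv2.undistortPoints(np.array(uv,float).reshape(-1,1,2),K,D).reshape(-1,2)
    d=np.c_[q[:,0],-q[:,1],-np.ones(len(q))]@Rm.T
    return p+d*((z-p[2])/d[:,2])[:,None]
def proj(c,P):
    K,D,p,Rm=c
    q=(np.atleast_2d(P)-p)@Rm; q=q*[1,-1,-1]
    return cv2.projectPoints(q,np.zeros(3),np.zeros(3),K,D)[0].reshape(-1,2)
def blobs(mask,amin):
    n,l,s,c=cv2.connectedComponentsWithStats(mask.astype(np.uint8))
    return [(s[i],c[i],l==i) for i in range(1,n) if s[i][4]>=amin]
E
python3 - <<'E'
from h import *
im=cv2.imread("pics/top0.png"); c=cam("top"); hsv=cv2.cvtColor(im,cv2.COLOR_BGR2HSV)
H,S,V=[hsv[...,i].astype(int) for i in range(3)]
for nm,u in(("2?",(162,232)),("1?",(236,219)),("3?",(308,227)),("4?",(377,239))):
    r=im[u[1]-16:u[1]+17,u[0]-16:u[0]+17]
for s,ct,m in blobs((S<70)&(V>90),15):
    if 205<ct[1]<260: print("steel",s,ct.round(1),ray(c,ct,.045).round(4))
print("cork")
m=(V>170)&(S>70)&(S<170)
roi=np.zeros_like(m);roi[125:190,180:345]=1
for s,ct,b in blobs(m&roi,30):
    print(s,ct.round(1),ray(c,ct,.014).round(4), ray(c,ct,.038).round(4))
# side crosscheck
cs=cam("side")
for n,uv in(("2?",(158,182)),("1?",(218,204)),("3?",(270,237)),("4?",(332,283))): print(n,ray(cs,uv,.045).round(3))
o=cv2.resize(im[115:265,140:400],None,fx=3,fy=3,interpolation=cv2.INTER_CUBIC); cv2.imwrite("pics/crop.png",o)
for i in [(162,232),(236,219),(250,160),(211,147)]: print(hsv[i[1],i[0]])
E
```

```text
steel [229 213  14  14 136] [235.3 219.6] [[0.4734 0.0663 0.045 ]]
steel [436 215  56  37 333] [463.2 233.5] [[ 0.4471 -0.4762  0.045 ]]
steel [300 219  18  17 243] [308.4 226.9] [[ 0.4581 -0.109   0.045 ]]
steel [324 222  19  31 370] [333.3 234.6] [[ 0.4406 -0.1682  0.045 ]]
steel [152 225  19  15 208] [161.7 232. ] [[0.4412 0.2434 0.045 ]]
steel [183 225  10  21 153] [188.4 234.4] [[0.4363 0.1787 0.045 ]]
steel [255 225  18  32 341] [263.1 238.4] [[ 0.4293 -0.0011  0.045 ]]
steel [365 229  25  21 398] [377.1 239.1] [[ 0.4314 -0.2719  0.045 ]]
cork
[ 180  125  165   65 4613] [260.8 158.2] [[0.6301 0.0077 0.014 ]] [[0.6254 0.0072 0.038 ]]
[197 133  29  29 641] [211.3 147.2] [[0.6572 0.1328 0.014 ]] [[0.6519 0.1298 0.038 ]]
[228 139  30  29 648] [242.4 152.6] [[0.644  0.0542 0.014 ]] [[0.639  0.0527 0.038 ]]
[260 144  29  29 653] [273.7 157.9] [[ 0.6311 -0.0246  0.014 ]] [[ 0.6263 -0.0244  0.038 ]]
[291 149  29  29 655] [305.4 163.4] [[ 0.618  -0.1038  0.014 ]] [[ 0.6135 -0.102   0.038 ]]
2? [[0.44  0.25  0.045]]
1? [[0.472 0.065 0.045]]
3? [[ 0.462 -0.103  0.045]]
4? [[ 0.438 -0.267  0.045]]
[173   5 204]
[ 15   5 216]
[ 20 128 250]
[ 20 126 249]
```

View pics/crop.png

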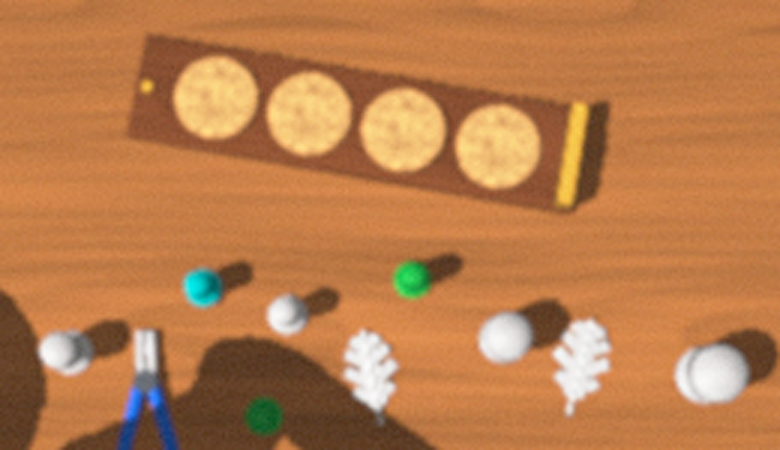

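```bash
cat >>h.py <<'E'
YAW=1.407
def delta(P,yaw=YAW):
    o=status.get_obs(); Rt=R.from_euler("xyz",o["ee_rot"])
    print("t",round(o["time"],2),"shift mm",(Rt.inv().apply(np.array(P)-o["tool_pos"])*1e3).round(1),"rot deg",
      (Rt.inv()*R.from_euler("xyz",[np.pi,0,yaw])).as_rotvec(degrees=True).round(2),"w",round(o["width"],4))
E
python3 - <<'E'
from h import *
delta([.432,-.272,.16])
im=cv2.imread("pics/side0.png")
a=[cv2.resize(im[y-22:y+23,x-22:x+23],None,fx=6,fy=6,interpolation=cv2.INTER_CUBIC) for x,y in((158,188),(218,211))]
cv2.imwrite("pics/s2.png",np.hstack(a))
E
```

```text
t 0.1 shift mm [-504.6 -627.3   45.6] rot deg [-1.000e-01  6.000e-02  7.596e+01] w 0.0945
```

View pics/s2.png

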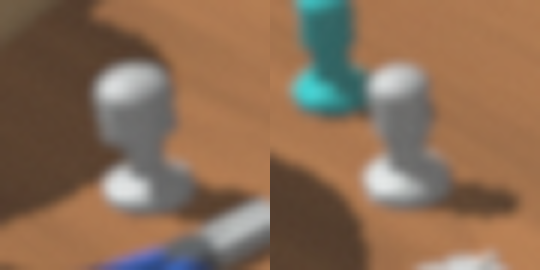

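The side crops settle the two small ones: the left stake has the wider head, so it is stake 2, and the other is stake 1. I'll move above stake 4 first.

move_arm(targets=[[[-505, -627, 46], [0, 0, 76], 1], [[-505, -627, 46], [0, 0, 76], 1], [[-505, -627, 46], [0, 0, 76], 1], [[-505, -627, 46], [0, 0, 76], 1], [[-505, -627, 46], [0, 0, 76], 1], [[-505, -627, 46], [0, 0, 76], 1], [[-505, -627, 46], [0, 0, 76], 1], [[-505, -627, 46], [0, 0, 76], 1], [[-505, -627, 46], [0, 0, 76], 1], [[-505, -627, 46], [0, 0, 76], 1], [[-505, -627, 46], [0, 0, 76], 1], [[-505, -627, 46], [0, 0, 76], 1], [[-505, -627, 46], [0, 0, 76], 1], [[-505, -627, 46], [0, 0, 76], 1], [[-505, -627, 46], [0, 0, 76], 1], [[-505, -627, 46], [0, 0, 76], 1], [[-505, -627, 46], [0, 0, 76], 1], [[-505, -627, 46], [0, 0, 76], 1]])

```text
time: 2.35
tool_pos: [0.4329, -0.2707, 0.1599]
ee_rot: [3.141, 0.0, 1.408]
wrist_force: [0.2, -0.7, 0.4]
width: 0.094
```

```bash
python3 - <<'E'
from h import *
c=cam("wrist"); im=viewer.snapshot("wrist")[:,:,::-1].copy(); 
for z in(.047,.068,.0): 
    for p in proj(c,[.432,-.272,z]): cv2.circle(im,tuple(int(v) for v in p),2,(0,0,255),-1); print(z,p.round(1))
cv2.imwrite("pics/w4.png",im); delta([.432,-.272,.028])
E
```

```text
0.047 [251.1 191.5]
0.068 [251.1 196.6]
0.0 [251.2 182.3]
t 2.4 shift mm [ -1.3  -0.8 131.9] rot deg [0.04 0.02 0.02] w 0.0937
```

View pics/w4.png

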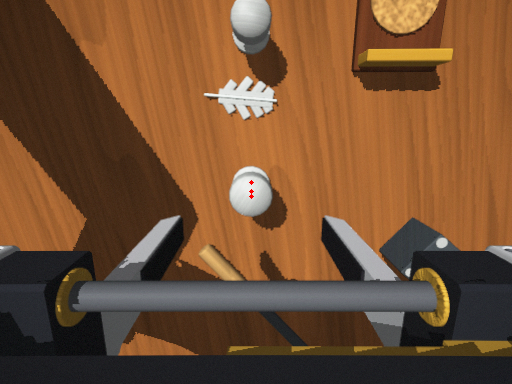

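The wrist view shows stake 4's head at about (251,194), where its measured point projects. Descending to grasp it.

move_arm(targets=[[[-1, -1, 60], [0, 0, 0], 1], [[-1, -1, 110], [0, 0, 0], 1], [[-1, -1, 132], [0, 0, 0], 1], [[-1, -1, 132], [0, 0, 0], 1], [[-1, -1, 132], [0, 0, 0], -1], [[-1, -1, 132], [0, 0, 0], -1], [[-1, -1, 132], [0, 0, 0], -1], [[-1, -1, 132], [0, 0, 0], -1], [[-1, -1, 132], [0, 0, 0], -1], [[-1, -1, 132], [0, 0, 0], -1], [[-1, -1, 132], [0, 0, 0], -1], [[-1, -1, 100], [0, 0, 0], -1], [[-1, -1, 50], [0, 0, 0], -1], [[-1, -1, 50], [0, 0, 0], -1], [[-1, -1, 50], [0, 0, 0], -1]])

```text
time: 4.28
tool_pos: [0.4307, -0.2713, 0.1071]
ee_rot: [-3.139, -0.002, 1.406]
wrist_force: [-0.2, -0.1, -4.8]
width: 0.045
```

```bash
python3 - <<'E'
from h import *
delta([.6572,.1328,.11])
E
```

```text
t 4.28 shift mm [435.7 157.3  -2.4] rot deg [-0.17 -0.12 -0.04] w 0.045
```

move_arm(targets=[[[20, 7, -2], [0, 0, 0], -1], [[60, 22, -2], [0, 0, 0], -1], [[110, 40, -2], [0, 0, 0], -1], [[160, 58, -2], [0, 0, 0], -1], [[210, 76, -2], [0, 0, 0], -1], [[260, 94, -2], [0, 0, 0], -1], [[310, 112, -2], [0, 0, 0], -1], [[360, 130, -2], [0, 0, 0], -1], [[400, 144, -2], [0, 0, 0], -1], [[425, 153, -2], [0, 0, 0], -1], [[436, 157, -2], [0, 0, 0], -1], [[436, 157, -2], [0, 0, 0], -1], [[436, 157, -2], [0, 0, 0], -1], [[436, 157, -2], [0, 0, 0], -1]])

```text
time: 6.02
tool_pos: [0.6576, 0.131, 0.1116]
ee_rot: [-3.142, 0.0, 1.405]
wrist_force: [-0.1, -0.1, -5.1]
width: 0.0453
```

```bash
python3 - <<'E'
from h import *
delta([.6572,.1328,.0435])
c=cam("wrist"); im=viewer.snapshot("wrist")[:,:,::-1].copy()
cv2.imwrite("pics/w4b.png",im)
E
```

```text
t 6.03 shift mm [ 1.7 -0.7 68.1] rot deg [-0.    0.01 -0.12] w 0.0453
```

View pics/w4b.png

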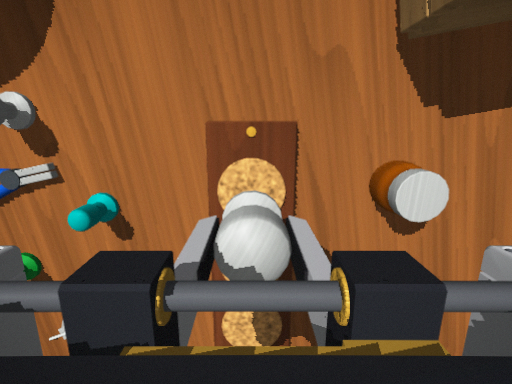

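Stake 4 is upright in the grip above the end cork, with the cork at about (251,187) and the screw head at (251,131), in line with the row. Lowering and releasing.

move_arm(targets=[[[2, -1, 30], [0, 0, 0], -1], [[2, -1, 55], [0, 0, 0], -1], [[2, -1, 66], [0, 0, 0], -1], [[2, -1, 69], [0, 0, 0], -1], [[2, -1, 69], [0, 0, 0], -1], [[2, -1, 69], [0, 0, 0], -1], [[2, -1, 69], [0, 0, 0], 0.3], [[2, -1, 69], [0, 0, 0], 1], [[2, -1, 69], [0, 0, 0], 1], [[2, -1, 69], [0, 0, 0], 1], [[2, -1, 40], [0, 0, 0], 1], [[2, -1, -10], [0, 0, 0], 1], [[2, -1, -30], [0, 0, 0], 1]])

```text
time: 7.7
tool_pos: [0.6589, 0.1346, 0.1456]
ee_rot: [3.135, -0.002, 1.406]
wrist_force: [0.2, -0.9, 0.0]
width: 0.0937
```

```bash
python3 - <<'E'
from h import *
delta([.458,-.107,.14])
E
```

```text
t 7.7 shift mm [-271.2 -158.7    4.2] rot deg [ 0.35 -0.11 -0.04] w 0.0937
```

move_arm(targets=[[[-271, -159, 4], [0, 0, 0], 1], [[-271, -159, 4], [0, 0, 0], 1], [[-271, -159, 4], [0, 0, 0], 1], [[-271, -159, 4], [0, 0, 0], 1], [[-271, -159, 4], [0, 0, 0], 1], [[-271, -159, 4], [0, 0, 0], 1], [[-271, -159, 4], [0, 0, 0], 1], [[-271, -159, 4], [0, 0, 0], 1], [[-271, -159, 4], [0, 0, 0], 1], [[-271, -159, 4], [0, 0, 0], 1]])

```text
time: 8.95
tool_pos: [0.4565, -0.1062, 0.1373]
ee_rot: [-3.141, -0.0, 1.408]
wrist_force: [0.1, -0.7, -0.4]
width: 0.0941
```

```bash
cat >>h.py <<'E'
def look(x,y,hz,name):
    """head of a steel stake near x,y; hz = band top height"""
    c=cam("wrist"); im=viewer.snapshot("wrist")[:,:,::-1].copy(); cv2.imwrite(name,im)
    hsv=cv2.cvtColor(im,cv2.COLOR_BGR2HSV); m=(hsv[...,1]<60)&(hsv[...,2]>80)
    p=proj(c,[x,y,hz])[0]; print("expected px",p.round(1))
    for s,ct,b in blobs(m,200):
        if np.hypot(*(ct-p))<35:
            l,t,w,h=s[:4]; r=w/2
            print("blob",s,ct.round(1),"head from right/bottom edge:",ray(c,[[l+w/2,t+h-w/2]],hz).round(4),"centroid",ray(c,ct,hz).round(4),
             "width m",np.ptp(ray(c,[[l,p[1]],[l+w,p[1]]],hz),0).round(4))
E
python3 - <<'E'
from h import *
look(.458,-.107,.052,"pics/w3.png"); delta([.458,-.107,.024])
E
```

```text
expected px [253.5 197.4]
blob [ 236  171   37   48 1402] [254.  194.6] head from right/bottom edge: [[ 0.4584 -0.1102  0.052 ]] centroid [[ 0.4589 -0.1043  0.052 ]] width m [0.0356 0.0058 0.    ]
t 9.0 shift mm [ -0.4   1.7 113.3] rot deg [-0.01 -0.01  0.04] w 0.0938
```

View pics/w3.png

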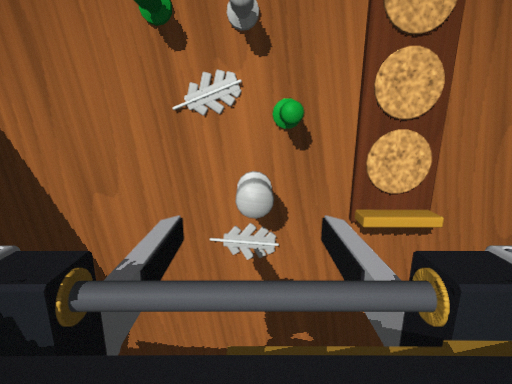

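Stake 3's head is at about (254,199), centred near (0.458, -0.109).

move_arm(targets=[[[-3, 2, 55], [0, 0, 0], 1], [[-3, 2, 95], [0, 0, 0], 1], [[-3, 2, 113], [0, 0, 0], 1], [[-3, 2, 113], [0, 0, 0], 1], [[-3, 2, 113], [0, 0, 0], -1], [[-3, 2, 113], [0, 0, 0], -1], [[-3, 2, 113], [0, 0, 0], -1], [[-3, 2, 113], [0, 0, 0], -1], [[-3, 2, 113], [0, 0, 0], -1], [[-3, 2, 113], [0, 0, 0], -1], [[-3, 2, 113], [0, 0, 0], -1], [[-3, 2, 85], [0, 0, 0], -1], [[-3, 2, 35], [0, 0, 0], -1], [[-3, 2, 27], [0, 0, 0], -1], [[-3, 2, 27], [0, 0, 0], -1], [[-3, 2, 27], [0, 0, 0], -1]])

```text
time: 11.0
tool_pos: [0.456, -0.1097, 0.108]
ee_rot: [-3.137, -0.001, 1.406]
wrist_force: [0.7, -0.5, -2.7]
width: 0.0373
```

```bash
python3 - <<'E'
from h import *
delta([.644,.0542,.11])
E
```

```text
t 11.0 shift mm [192.5 158.6  -2.6] rot deg [-0.26 -0.05 -0.04] w 0.0373
```

move_arm(targets=[[[18, 15, -3], [0, 0, 0], -1], [[50, 41, -3], [0, 0, 0], -1], [[85, 70, -3], [0, 0, 0], -1], [[120, 99, -3], [0, 0, 0], -1], [[155, 128, -3], [0, 0, 0], -1], [[180, 148, -3], [0, 0, 0], -1], [[192, 159, -3], [0, 0, 0], -1], [[192, 159, -3], [0, 0, 0], -1], [[192, 159, -3], [0, 0, 0], -1], [[192, 159, -3], [0, 0, 0], -1]])

```text
time: 12.25
tool_pos: [0.645, 0.0524, 0.1131]
ee_rot: [-3.141, 0.0, 1.405]
wrist_force: [0.1, 0.5, -1.2]
width: 0.0371
```

```bash
python3 - <<'E'
from h import *
delta([.644,.0542,.0385])
E
```

```text
t 12.25 shift mm [ 1.6 -1.3 74.6] rot deg [-0.05  0.01 -0.09] w 0.0371
```

move_arm(targets=[[[2, -1, 35], [0, 0, 0], -1], [[2, -1, 60], [0, 0, 0], -1], [[2, -1, 72], [0, 0, 0], -1], [[2, -1, 75], [0, 0, 0], -1], [[2, -1, 75], [0, 0, 0], -1], [[2, -1, 75], [0, 0, 0], -1], [[2, -1, 75], [0, 0, 0], 0.3], [[2, -1, 75], [0, 0, 0], 1], [[2, -1, 75], [0, 0, 0], 1], [[2, -1, 75], [0, 0, 0], 1], [[2, -1, 45], [0, 0, 0], 1], [[2, -1, -5], [0, 0, 0], 1], [[2, -1, -25], [0, 0, 0], 1], [[2, -1, -25], [0, 0, 0], 1], [[2, -1, -25], [0, 0, 0], 1]])

```text
time: 14.12
tool_pos: [0.644, 0.0553, 0.136]
ee_rot: [-3.138, 0.001, 1.406]
wrist_force: [0.5, 0.8, -0.3]
width: 0.0941
```

```bash
python3 - <<'E'
from h import *
delta([.441,.243,.14])
im=viewer.snapshot("wrist")[:,:,::-1]; cv2.imwrite("pics/p3.png",im)
E
```

```text
t 14.12 shift mm [ 152.  -231.    -3.2] rot deg [-0.21  0.03 -0.04] w 0.0941
```

View pics/p3.png

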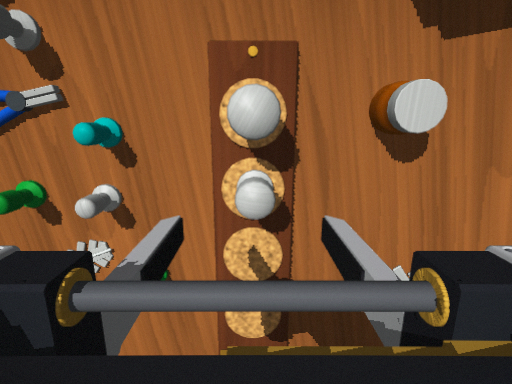

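Stakes 4 (253,111) and 3 (255,190) stand centred on their corks. Next is stake 2.

move_arm(targets=[[[152, -231, -3], [0, 0, 0], 1], [[152, -231, -3], [0, 0, 0], 1], [[152, -231, -3], [0, 0, 0], 1], [[152, -231, -3], [0, 0, 0], 1], [[152, -231, -3], [0, 0, 0], 1], [[152, -231, -3], [0, 0, 0], 1], [[152, -231, -3], [0, 0, 0], 1], [[152, -231, -3], [0, 0, 0], 1], [[152, -231, -3], [0, 0, 0], 1]])

```text
time: 15.3
tool_pos: [0.4428, 0.2423, 0.1412]
ee_rot: [-3.141, 0.0, 1.405]
wrist_force: [0.8, -0.3, 0.3]
width: 0.0942
```

```bash
python3 - <<'E'
from h import *
look(.441,.243,.048,"pics/w2.png"); delta([.441,.243,.020])
E
```

```text
expected px [249.9 194.4]
blob [235 164  31  38 963] [250.1 182.6] head from right/bottom edge: [[0.4429 0.251  0.048 ]] centroid [[0.4432 0.2549 0.048 ]] width m [0.0306 0.0051 0.    ]
t 15.35 shift mm [  0.3  -1.8 121.3] rot deg [-0.01  0.01 -0.12] w 0.0941
```

View pics/w2.png

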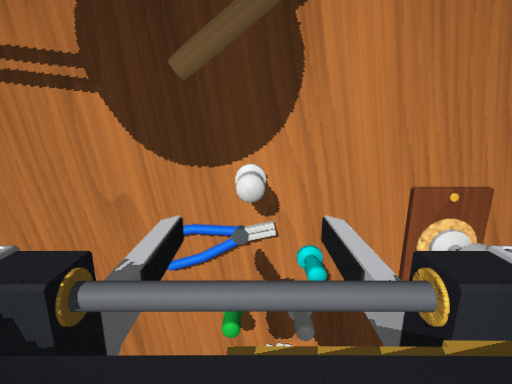

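The wrist view puts stake 2's head at about (250,186), so (0.443, 0.251). That is 8 mm off the top-view figure but agrees with the side view (y = 0.25), so I'm using it.

move_arm(targets=[[[9, -1, 0], [0, 0, 0], 1], [[9, -1, 55], [0, 0, 0], 1], [[9, -1, 100], [0, 0, 0], 1], [[9, -1, 121], [0, 0, 0], 1], [[9, -1, 121], [0, 0, 0], 1], [[9, -1, 121], [0, 0, 0], -1], [[9, -1, 121], [0, 0, 0], -1], [[9, -1, 121], [0, 0, 0], -1], [[9, -1, 121], [0, 0, 0], -1], [[9, -1, 121], [0, 0, 0], -1], [[9, -1, 121], [0, 0, 0], -1], [[9, -1, 121], [0, 0, 0], -1], [[9, -1, 121], [0, 0, 0], -1], [[9, -1, 90], [0, 0, 0], -1], [[9, -1, 40], [0, 0, 0], -1], [[9, -1, 21], [0, 0, 0], -1], [[9, -1, 21], [0, 0, 0], -1], [[9, -1, 21], [0, 0, 0], -1]])

```text
time: 17.6
tool_pos: [0.4416, 0.2516, 0.1187]
ee_rot: [-3.139, 0.002, 1.406]
wrist_force: [-0.7, 0.5, -2.3]
width: 0.0294
```

```bash
python3 - <<'E'
from h import *
delta([.6311,-.0246,.12])
E
```

```text
t 17.6 shift mm [-241.5  232.1   -1.5] rot deg [-0.15  0.1  -0.04] w 0.0294
```

move_arm(targets=[[[-20, 19, -2], [0, 0, 0], -1], [[-52, 50, -2], [0, 0, 0], -1], [[-87, 84, -2], [0, 0, 0], -1], [[-122, 117, -2], [0, 0, 0], -1], [[-157, 151, -2], [0, 0, 0], -1], [[-192, 185, -2], [0, 0, 0], -1], [[-225, 216, -2], [0, 0, 0], -1], [[-242, 232, -2], [0, 0, 0], -1], [[-242, 232, -2], [0, 0, 0], -1], [[-242, 232, -2], [0, 0, 0], -1], [[-242, 232, -2], [0, 0, 0], -1]])

```text
time: 18.98
tool_pos: [0.6313, -0.023, 0.1227]
ee_rot: [-3.141, -0.001, 1.408]
wrist_force: [-0.3, -0.7, -1.8]
width: 0.0294
```

```bash
python3 - <<'E'
from h import *
delta([.6311,-.0246,.0345])
E
```

```text
t 18.98 shift mm [-1.7  0.1 88.2] rot deg [-0.01 -0.03  0.08] w 0.0294
```

move_arm(targets=[[[-2, 0, 45], [0, 0, 0], -1], [[-2, 0, 72], [0, 0, 0], -1], [[-2, 0, 85], [0, 0, 0], -1], [[-2, 0, 88], [0, 0, 0], -1], [[-2, 0, 88], [0, 0, 0], -1], [[-2, 0, 88], [0, 0, 0], -1], [[-2, 0, 88], [0, 0, 0], 0.3], [[-2, 0, 88], [0, 0, 0], 1], [[-2, 0, 88], [0, 0, 0], 1], [[-2, 0, 88], [0, 0, 0], 1], [[-2, 0, 88], [0, 0, 0], 1], [[-2, 0, 58], [0, 0, 0], 1], [[-2, 0, 8], [0, 0, 0], 1], [[-2, 0, -12], [0, 0, 0], 1], [[-2, 0, -12], [0, 0, 0], 1], [[-2, 0, -12], [0, 0, 0], 1]])

```text
time: 20.98
tool_pos: [0.6307, -0.0265, 0.1328]
ee_rot: [-3.139, 0.0, 1.406]
wrist_force: [0.5, 1.5, -1.1]
width: 0.0938
```

```bash
python3 - <<'E'
from h import *
delta([.473,.066,.14])
E
```

```text
t 20.98 shift mm [  65.4 -170.8   -6.8] rot deg [-0.15  0.   -0.04] w 0.0938
```

move_arm(targets=[[[65, -171, -7], [0, 0, 0], 1], [[65, -171, -7], [0, 0, 0], 1], [[65, -171, -7], [0, 0, 0], 1], [[65, -171, -7], [0, 0, 0], 1], [[65, -171, -7], [0, 0, 0], 1], [[65, -171, -7], [0, 0, 0], 1], [[65, -171, -7], [0, 0, 0], 1]])

```text
time: 21.85
tool_pos: [0.4743, 0.0649, 0.1411]
ee_rot: [-3.141, 0.0, 1.405]
wrist_force: [0.4, -0.5, 0.0]
width: 0.094
```

```bash
python3 - <<'E'
from h import *
look(.473,.066,.044,"pics/w1.png"); delta([.473,.066,.016])
E
```

```text
expected px [250.4 193. ]
blob [239 168  28  32 661] [252.5 182.8] head from right/bottom edge: [[0.4768 0.0728 0.044 ]] centroid [[0.4769 0.0761 0.044 ]] width m [0.028  0.0047 0.    ]
t 21.9 shift mm [  0.8  -1.4 125.2] rot deg [-0.02  0.   -0.1 ] w 0.0942
```

View pics/w1.png

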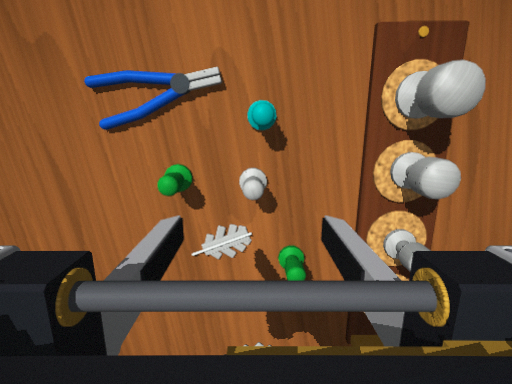

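Stake 1's head is at about (253,188), so (0.476, 0.070). A green decoy sits about 85 mm to its left, so I'll descend with the fingers only partly open.

move_arm(targets=[[[5, 1, 0], [0, 0, 0], 0.2], [[5, 1, 30], [0, 0, 0], 0.2], [[5, 1, 60], [0, 0, 0], 0.2], [[5, 1, 105], [0, 0, 0], 0.2], [[5, 1, 125], [0, 0, 0], 0.2], [[5, 1, 125], [0, 0, 0], 0.2], [[5, 1, 125], [0, 0, 0], -1], [[5, 1, 125], [0, 0, 0], -1], [[5, 1, 125], [0, 0, 0], -1], [[5, 1, 125], [0, 0, 0], -1], [[5, 1, 125], [0, 0, 0], -1], [[5, 1, 125], [0, 0, 0], -1], [[5, 1, 125], [0, 0, 0], -1], [[5, 1, 95], [0, 0, 0], -1], [[5, 1, 45], [0, 0, 0], -1], [[5, 1, 25], [0, 0, 0], -1], [[5, 1, 25], [0, 0, 0], -1], [[5, 1, 25], [0, 0, 0], -1]])

```text
time: 24.15
tool_pos: [0.474, 0.0702, 0.1144]
ee_rot: [-3.138, 0.001, 1.406]
wrist_force: [-0.5, 0.2, -1.7]
width: 0.0212
```

```bash
python3 - <<'E'
from h import *
delta([.618,-.1038,.12])
E
```

```text
t 24.15 shift mm [-148.1  170.5   -6.1] rot deg [-0.21  0.04 -0.04] w 0.0212
```

move_arm(targets=[[[-15, 17, -6], [0, 0, 0], -1], [[-42, 48, -6], [0, 0, 0], -1], [[-72, 83, -6], [0, 0, 0], -1], [[-102, 118, -6], [0, 0, 0], -1], [[-130, 150, -6], [0, 0, 0], -1], [[-148, 170, -6], [0, 0, 0], -1], [[-148, 170, -6], [0, 0, 0], -1], [[-148, 170, -6], [0, 0, 0], -1], [[-148, 170, -6], [0, 0, 0], -1]])

```text
time: 25.28
tool_pos: [0.6183, -0.1028, 0.1223]
ee_rot: [-3.141, -0.0, 1.407]
wrist_force: [-0.2, 0.3, -0.4]
width: 0.0211
```

```bash
python3 - <<'E'
from h import *
delta([.618,-.1038,.0305])
E
```

```text
t 25.27 shift mm [-1.  -0.  91.8] rot deg [-0.04 -0.02  0.01] w 0.0211
```

move_arm(targets=[[[-1, 0, 45], [0, 0, 0], -1], [[-1, 0, 75], [0, 0, 0], -1], [[-1, 0, 88], [0, 0, 0], -1], [[-1, 0, 92], [0, 0, 0], -1], [[-1, 0, 92], [0, 0, 0], -1], [[-1, 0, 92], [0, 0, 0], -1], [[-1, 0, 92], [0, 0, 0], 0.2], [[-1, 0, 92], [0, 0, 0], 0.8], [[-1, 0, 92], [0, 0, 0], 0.8], [[-1, 0, 92], [0, 0, 0], 0.8], [[-1, 0, 92], [0, 0, 0], 0.8], [[-1, 0, 62], [0, 0, 0], 0.8], [[-1, 0, 12], [0, 0, 0], 0.8], [[-1, 0, -40], [0, 0, 0], 0.8], [[-1, -60, -50], [0, 0, 0], 0.8], [[-1, -120, -50], [0, 0, 0], 0.8], [[-1, -180, -50], [0, 0, 0], 0.8], [[-1, -220, -50], [0, 0, 0], 0.8], [[-1, -220, -50], [0, 0, 0], 0.8], [[-1, -220, -50], [0, 0, 0], 0.8]])

```text
time: 27.78
tool_pos: [0.4022, -0.0687, 0.1729]
ee_rot: [3.14, 0.0, 1.406]
wrist_force: [0.4, 0.8, 0.6]
width: 0.0848
```

```bash
python3 - <<'E'
from h import *
im=viewer.snapshot("top")[:,:,::-1].copy(); c=cam("top"); s=viewer.snapshot("side")[:,:,::-1].copy(); cs=cam("side")
hsv=cv2.cvtColor(im,cv2.COLOR_BGR2HSV); m=(hsv[...,1]<70)&(hsv[...,2]>90); roi=np.zeros_like(m);roi[125:190,180:345]=1
C=[(.618,-.1038),(.6311,-.0246),(.644,.0542),(.6572,.1328)]
for (x,y),h in zip(C,(44,48,52,56)):
    z=.014+h/1e3; p=proj(c,[x,y,z])[0]
    for st,ct,b in blobs(m&roi,30):
        if np.hypot(*(ct-p))<15: print(p.round(1),ct.round(1),st[2:], "offset mm",((ray(c,ct,z)[0,:2]-(x,y))*1e3).round(1))
    q=proj(cs,[[x,y,.014],[x,y,z]]).astype(int); cv2.line(s,tuple(map(int,q[0])),tuple(map(int,q[1])),(0,0,255),1)
a=cv2.resize(im[115:265,160:360],(600,450),interpolation=cv2.INTER_CUBIC)
b=cv2.resize(s[140:250,220:370],(600,440),interpolation=cv2.INTER_CUBIC)
cv2.imwrite("pics/fa.png",cv2.resize(np.vstack([a,b]),None,fx=.67,fy=.67)); print(status.get_obs()["tool_pos"])
E
```

```text
[306.8 160. ] [306.5 161.9] [ 14  14 144] offset mm [-4.5  0.6]
[273.9 154. ] [275.9 156. ] [ 15  17 198] offset mm [-4.9 -4.8]
[241.2 148.1] [240.8 148.8] [ 18  21 281] offset mm [-1.6  0.8]
[208.5 142.1] [209.7 143.6] [ 22  24 387] offset mm [-3.8 -3.1]
[ 0.40251109 -0.0687753   0.17255889]
```

View pics/fa.png

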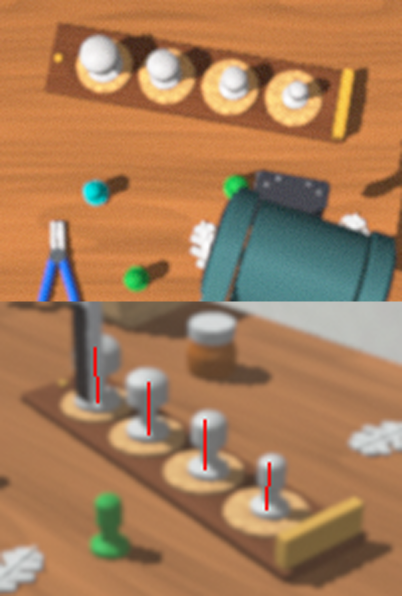

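All four stand in the right order: the top crop shows each on its cork and the side crop agrees. The offsets read 2 to 7 mm, and the visible feet bias them, so I'll check once more with the wrist camera.

move_arm(targets=[[[0, 60, -30], [0, 0, 0], 0.8], [[0, 120, -30], [0, 0, 0], 0.8], [[0, 180, -30], [0, 0, 0], 0.8], [[0, 219, -30], [0, 0, 0], 0.8], [[0, 219, -30], [0, 0, 0], 0.8], [[0, 219, -30], [0, 0, 0], 0.8], [[0, 219, -30], [0, 0, 0], 0.8]])

```text
time: 28.75
tool_pos: [0.6171, -0.1043, 0.203]
ee_rot: [3.141, 0.0, 1.406]
wrist_force: [-0.2, -0.8, 0.3]
width: 0.085
```

```bash
python3 - <<'E'
from h import *
c=cam("wrist"); im=viewer.snapshot("wrist")[:,:,::-1].copy(); t=np.linspace(0,2*np.pi,40)
d=np.array([np.cos(YAW),np.sin(YAW)])
hsv=cv2.cvtColor(im,cv2.COLOR_BGR2HSV); m=((hsv[...,1]>70)&(hsv[...,2]>140)&(hsv[...,0]>10)&(hsv[...,0]<30))
for (x,y),f in zip([(.618,-.1038),(.6311,-.0246),(.644,.0542),(.6572,.1328)],(16,18,20,23)):
    for r,z,col in((.035,.014,(255,0,0)),(f/1e3,.020,(0,0,255))):
        p=proj(c,np.c_[x+r*np.cos(t),y+r*np.sin(t),0*t+z]); cv2.polylines(im,[np.round(p*8).astype(np.int32)],True,col,1,cv2.LINE_AA,3)
cv2.imwrite("pics/fw.png",cv2.resize(im[:300,150:380],None,fx=2,fy=2,interpolation=cv2.INTER_CUBIC))
E
```

```text
(no output)
```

View pics/fw.png

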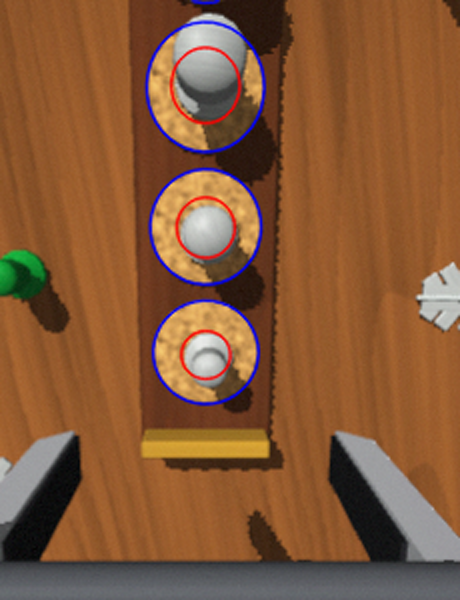

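The corks coincide with the blue projections. The feet of stakes 1 to 3 sit about 2 to 3 mm from the disc centres. Stake 4 is out of this frame, but it looked centred in the earlier overhead wrist view. The arm is well clear, so I'm handing in.

```bash
python3 -c "
from bench import order,status
print(order.close_job(), status.get_obs()['time'])"
```

```text
the job is handed in; nothing more can be done
the job is handed in; nothing more can be done
```

The four steel stakes are back on the strip in order: the smallest is on the disc next to the brass bar and the largest on the far one. All are released, and I handed the job in at about 29 s of the 83 s allowed with the arm about 0.2 m above the bench. `close_job` gives no verdict.

- **Sizes:** the finger opening at each grasp was 45, 37, 29 and 21 mm, about 1 mm under the stated heads of 46, 38, 30 and 22 mm.
- **Position:** the last wrist picture put stakes 1–3 about 2–3 mm from their disc centres; the limit is 12 mm. Stake 4 was out of that picture, but in an earlier one from nearly overhead it was about 3 mm off at most.
- **Disagreement:** the top camera read offsets of 2–7 mm (7 mm for stake 2, 5 mm for stake 4). I put most of that down to the visible feet shifting the outlines. Even taken as they stand, these figures are within the limit.
- **Upright:** I judged this by eye from the top and side pictures, not by measuring the angle. In the last side picture a finger partly hid stake 4.

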